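Hang the slotted parts bin on the pegboard pin

ROBOT

A 6-joint arm with a two-finger parallel gripper is mounted at the origin on the work surface. World frame = base frame: x ahead of the robot, y to its left, z up, the work surface at z = 0. Lengths are in m, angles in rad, forces in N, time in s.
With the tool pointing down it reaches from about 0.3 to 0.825 m from the base axis. Payload 5.4 kg.
Tool frame: the origin (TCP) lies midway between the tips of the shut fingers; the grasp point (between the pads) lies r.grasp_offset behind it (r.grasp_offset is the distance from the TCP to the grasp point, in m); z points along the fingers, y is the direction in which the jaws open and shut (so a half turn about z gives the same grasp; the last joint's range is limited). The gripper opens to 92 mm and grips with 3 to 60 N. Pads are 20 mm wide; open, the fingers measure 128 mm over their backs; the gripper's body (75 mm by 189 mm) begins 69 mm behind the grasp point.
Start: joints at [-1.537, 0.158, 1.597, -0, 1.386, -0.21], TCP at [0.139, -0.558, 0.182] pointing down, gripper open.
Joint ranges: [-2.91, 2.91], [-0.94, 2.29], [0.18, 2.7], [-1.29, 4.43], [0.17, 2.64], [-3, 3]. Speed limits (rad/s): [2.57, 2.57, 3.14, 3.14, 3.14, 3.14].

INTERFACE

Orientations are given as a unit quaternion [x, y, z, w].
In Python, from station import r, cams gives the robot as it stands.
- The arm moves only by the tool move_arm, never from a script. Its argument "steps" is a list of rows, each a list of 7 numbers: the shift along the tool's x, y, z in mm, then the turn, a rotation vector about the tool's x, y, z in rad, then the closure, from 0 (fully open) to 1 (shut). A call has 1 to 12 rows; each row shifts and turns the commanded pose from where the row before left it, along the tool's axes as they then stand; what a row does not reach is not made up. A row lasts 1/8 s, in which the tool goes at most 62.5 mm and 10.7 degrees, less where a joint would pass 70% of its speed; a pose out of reach is approached as far as the arm can. A call with a gripper value outside its range is refused whole. The fingers move at their own pace and stop on an object; the grip force is fixed at half the most. Time passes only in rows, so rows that do not move let the fingers close. It gives the time, the measured TCP pose, the force and the opening at its end, in the units of the state.
- r.read_state(): the state, without advancing time (a new reading comes with each control period).
- cams.read_camera(name): name is "side" or "top" or "wrist"; returns the picture (480x640x3 uint8, red, green, blue); there is no depth.
- cams.camera_params(name): a dict with "intrinsics" (3x3 intrinsics, pixels), "pose" (4x4, takes a point from camera to world coordinates). Camera axes: x right, y down, z forward; pixel columns grow to the right and rows downward; lengths in m; the calibration is good to about 2 mm. A picture is of the moment at which its call begins: read the wrist's pose just before it. camera_params takes no time and is no camera call; for the wrist camera it gives the pose at the moment of the call.
- r.job_done(): hands the job in, once; it reports no verdict.
The state is a dict: "t": time; "joint_positions": joint angles; "dq": joint speeds; "joint_efforts": joint torques, N m; "tcp_pos": TCP position; "ee_rot": TCP orientation; "ft_force": force on the tool from outside, world axes, zero at the start; "wrist_torque": the same for the moment, N m; "grip_width": finger opening in m.
Only numpy, scipy, OpenCV 4.12 (cv2) and the standard library are available. Lean on these libraries where they do the work, as an engineer would, in place of code of your own. Each camera call takes 0.05 s, during which the arm holds its last target. There are 200 camera calls.

TASK

Hang the empty red parts bin on the free brass-headed pin of the low pegboard: slide the slot of its steel hanger plate sideways over the pin, behind the pin's head, and let it down so that the pin sits in the notch at the end of the slot. Leave the bin hanging there by itself, still and clear of the bench, and do not disturb the blue bin, the paint tin, the tape roll or the screwdriver.

Things in the scene. Friction and masses are not known exactly. Their poses are not given: they have to be found in the camera images.
- red_bin: Loose red plastic hopper bin, upright on the bench. Origin: centre of underside; x from low front to back, y across, z up. 100 long (x -50 to 50), 56 wide (y -28 to 28). Side walls 50 high (28 high ahead of x -25). Steel hanger plate at the back: x 46 to 50, full width, to z 100, with a J-shaped slot. Two rubber bumpers stand out to x 54 at z 12. Nominal 0.16 kg, varies.
- grip_point (a point): Good place to grip the red bin from above, across its 56 mm width (fingers close along the bin's y on its rigid side walls): bin frame x -10, y 0, z 38 mm, 12 mm below the rim.
- slot_mouth (a point): Mouth of the slot in the red bin's hanger plate, at the plate's +y edge, mid-height and mid-thickness (bin frame x 48, y 28, z 72). The slot is a level channel, z 64 to 80 (16 high), open at y 28 and running to y -8. Seen from the bin's front the mouth is on the left.
- red_bin_seat (a point): Where the pin's axis lies in the red bin once hung: bin frame x 48, y 0, z 82, mid-thickness of the plate. It is in the notch at the closed end of the slot: y -8 to 8, rising from the channel's top (z 80) to z 86. The lip from y 8 to 28, underside z 80, then keeps the pin in. Axes as the bin's.
- hanger_pin: Fixed pin standing level out of the pegboard's front. Origin: on its axis at the board's face; points along its own -x, y level along the board, z up. Brass flange 28 dia to x -3, steel shank 8 dia, brass head 20 dia from x -15 to -20 (too big for slot or notch). To hang, the bin's axes are parallel to the pin's (back to the board); it starts on the pin's -y side and moves along +y.
- pin_mid (a point): Middle of the pin's free shank, on its axis (pin frame x -9): the hanger plate goes here, in the 12 mm gap between flange (x -3) and head (x -15). Axes as the pin's.
- pegboard: Fixed white pegboard, 500 wide (y), 190 high, 8 thick, on two feet 20 high (y -220, 220; x -30 to 100). Origin: centre of underside; front face x -4 looks to its -x. Fixed on its front: a hung yellow bin (y 167 to 223, out to x -113) and a flat spanner at y -218 (out to x -24). The hanger_pin is on this face at y -30 to 70, z 140 to 160.
- blue_bin: Loose blue bin of the same make and size as the red one, standing on the bench. Same frame. Leave alone.
- paint_tin: Loose paint tin, 70 dia, 85 high, upright. Origin: centre of its underside. Leave alone.
- tape_roll: Loose green tape roll lying flat, 100 outside dia, 76 inside, 25 high. Origin: centre of its underside. Leave alone.
- screwdriver: Loose red-handled screwdriver, 190 long, lying on the bench along its own x, handle to -x. Leave alone.
There are look-alikes about, which are no part of the job. There is more than one size of the red_bin; the job needs the largest.

How it is judged:
At the end, for the whole second after the job is handed in: The red bin hangs on the pin by its slot: the pin's axis lies in the notch (notch centre within 9 mm of the middle of the free shank, and the pin no more than 3 mm below its seat in the notch), the pin carries the bin, the bin leans less than 0.2 rad and is at rest (distance between red_bin_seat and pin_mid below 0.009 m and z of pin_mid in the frame of red_bin_seat above -0.003 m and contact force between red_bin and hanger_pin above 0.3 N and angle between red_bin's own z axis and vertical below 0.2 rad and linear speed of red_bin below 0.02 m/s and angular speed of red_bin below 0.2 rad/s); the robot touches nothing.
It fails at once if a bystander (blue bin, paint tin, tape roll, screwdriver) is moved more than 20 mm (distance of any of blue_bin, paint_tin, tape_roll, screwdriver from where it was at the start of the episode above 0.02 m).
It fails at once if the blue bin or the paint tin is tipped over (angle between any of blue_bin, paint_tin's own z axis and vertical above 0.5 rad).
It also fails if it takes over 50 s, if anything falls off the work surface, if the arm or the gripper's body presses on something with over 40 N, if the wrist force passes 120 N, or if a joint passes its speed limit or range.

## Working session

There is one attempt and no reset: what is moved stays moved. The work goes in short steps, Python scripts to look and compute and a tool call to move; the robot and the scene stay as the last step left them, time stands still between calls to the robot, and variables do not carry over. Pictures are saved under pics/ and viewed, about 8 in all and at most 12, crops included, and the job is handed in when it is done.

Besides the shell and the picture viewer there is one more tool, called as a command line: name --pt "numbers of a row" for each row, then --argument value for the rest. move_arm: Moves the arm, as the interface text tells. Its arguments: {"type":"object","properties":{"steps":{"type":"array"}},"required":["steps"]}

```bash
mkdir -p pics; cat > h.py <<'E'
import numpy as np, cv2
from station import r, cams
def snap(n,f):
    p=cams.camera_params(n); im=cams.read_camera(n); cv2.imwrite('pics/'+f,im[:,:,::-1]); np.savez('pics/'+f[:-4],K=p['intrinsics'],T=p['pose']); return im,p
def ray(p,uv):
    K=np.array(p['intrinsics']);T=np.array(p['pose'])
    d=T[:3,:3]@np.linalg.solve(K,[uv[0],uv[1],1.]); return T[:3,3],d
def onz(p,uv,z):
    o,d=ray(p,uv); return o+d*(z-o[2])/d[2]
def proj(p,X):
    K=np.array(p['intrinsics']);T=np.array(p['pose']); c=T[:3,:3].T@(np.array(X)-T[:3,3]); c=K@c; return c[:2]/c[2]
def load(f):
    z=np.load('pics/'+f+'.npz'); return dict(intrinsics=z['K'],pose=z['T'])
def tri(p1,a,p2,b):
    o1,d1=ray(p1,a);o2,d2=ray(p2,b);d1/=np.linalg.norm(d1);d2/=np.linalg.norm(d2)
    s=np.linalg.lstsq(np.c_[d1,-d2],o2-o1,rcond=None)[0]; A=o1+s[0]*d1;B=o2+s[1]*d2
    return (A+B)/2,np.linalg.norm(A-B)
E
python3 - <<'E'
from h import *
np.set_printoptions(precision=4,suppress=True)
for n in ('side','top'):
    im,p=snap(n,n+'0.png'); print(n,np.array(p['intrinsics']).tolist(),np.array(p['pose']))
s=r.read_state(); print(s, r.grasp_offset)
E
```

```text
side [[515.2358268817018, 0.0, 325.7645381887599], [0.0, 515.2358268817018, 243.35208714791327], [0.0, 0.0, 1.0]] [[-0.9556 -0.1538  0.2513  0.3696]
 [-0.2943  0.538  -0.7899  0.6856]
 [-0.0137 -0.8288 -0.5594  0.6329]
 [ 0.      0.      0.      1.    ]]
top [[496.4371322287335, 0.0, 332.0694672787971], [0.0, 496.4371322287335, 234.12088009280137], [0.0, 0.0, 1.0]] [[-0.0296 -0.9986  0.044   0.5382]
 [-0.999   0.028  -0.0361 -0.0486]
 [ 0.0348 -0.0451 -0.9984  1.0805]
 [ 0.      0.      0.      1.    ]]
{'t': 0.1, 'joint_positions': array([-1.5371,  0.159 ,  1.5981, -0.    ,  1.3861, -0.2101]), 'dq': array([-0.0002,  0.0004, -0.003 ,  0.0008, -0.0008,  0.0009]), 'joint_efforts': array([ -0.0006, -38.6505, -32.2959,   0.0702,   0.0339,  -0.    ]), 'tcp_pos': array([ 0.1387, -0.5574,  0.1811]), 'ee_rot': array([ 0.9926,  0.1216,  0.0001, -0.0008]), 'ft_force': array([-0.2029,  0.1242, -0.459 ]), 'wrist_torque': array([ 0.017 ,  0.0043, -0.0259]), 'grip_width': 0.09223546408367922} 0.0187
```

View pics/top0.png

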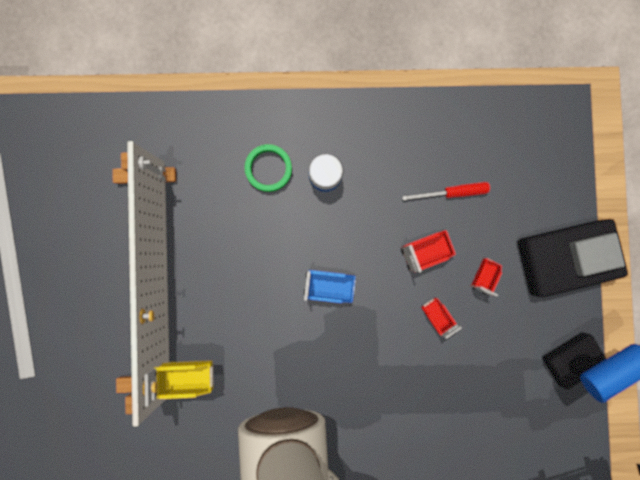

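View pics/side0.png

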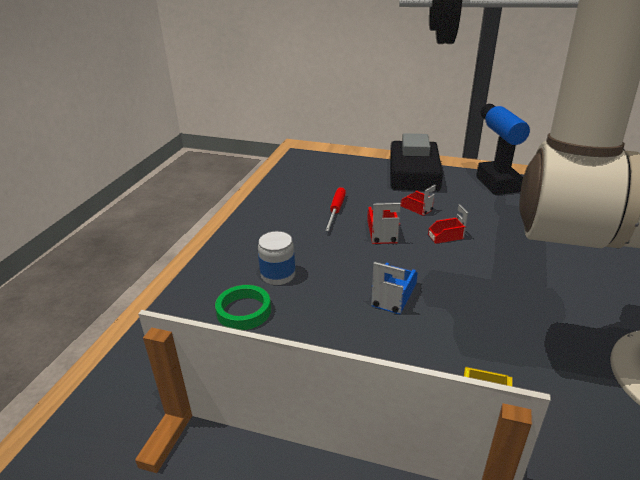

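The top view shows the large red bin at about (430,252) with its plate facing left, toward the board. The pin is at (148,316), blue at (330,287), tin at (325,172), tape at (268,168) and screwdriver at (446,191). The side view shows only the back of the board, with the red bin at (383,222). Next I'll take measurements.

```bash
python3 - <<'E'
from h import *
np.set_printoptions(precision=4,suppress=True)
p=load('top0'); im=cv2.imread('pics/top0.png'); hsv=cv2.cvtColor(im,cv2.COLOR_BGR2HSV)
m=(((hsv[...,0]<8)|(hsv[...,0]>172))&(hsv[...,1]>150)&(hsv[...,2]>70)).astype(np.uint8)
for c in cv2.findContours(m,0,2)[0]:
    if cv2.contourArea(c)>60:
        R=cv2.minAreaRect(c); b=cv2.boxPoints(R); print('red',R,[onz(p,q,.05)[:2].round(4).tolist() for q in b])
for q in [(129,143),(134,143),(133,424),(138,424)]: print('boardtop',q,onz(p,q,.21))
m=(cv2.inRange(hsv,(10,90,60),(30,255,255))); m[:, :140]=0;m[:300]=0;m[335:]=0;m[:,170:]=0
ys,xs=np.nonzero(m); print('brass',xs.min(),xs.max(),ys.min(),ys.max(),xs.mean(),ys.mean(), onz(p,(xs.mean(),ys.mean()),.17))
w,pw=snap('wrist','w0.png'); print(np.array(pw['intrinsics']),np.array(pw['pose']))
from scipy.spatial.transform import Rotation as Ro
s=r.read_state(); Rt=Ro.from_quat(s['ee_rot']).as_matrix(); print(Rt); print('cam in tool',Rt.T@(np.array(pw['pose'])[:3,3]-s['tcp_pos'])); print(Rt.T@np.array(pw['pose'])[:3,:3])
big=np.hstack([cv2.resize(im[285:345,120:220],(400,240)),cv2.resize(im[220:280,390:490],(400,240))])
cv2.imwrite('pics/c1.png',np.vstack([big,cv2.resize(w[:,:,::-1],(800,300)[::1])[:, :]]))
E
```

```text
red ((438.1820068359375, 315.3739929199219), (33.83636474609375, 20.23857307434082), 55.304847717285156) [[0.4265, -0.2646], [0.4492, -0.3004], [0.3903, -0.3385], [0.3678, -0.3027]]
red ((487.8048400878906, 275.2560729980469), (22.62914276123047, 29.264232635498047), 24.775142669677734) [[0.4716, -0.3741], [0.5263, -0.4024], [0.5051, -0.4451], [0.4505, -0.4166]]
red ((432.940185546875, 249.458251953125), (29.151947021484375, 38.01900100708008), 68.62937927246094) [[0.5609, -0.248], [0.5878, -0.3237], [0.5303, -0.3439], [0.5037, -0.2682]]
red ((467.330810546875, 189.64614868164062), (11.535228729248047, 44.15636444091797), 82.87498474121094) [[0.677, -0.326], [0.6863, -0.4198], [0.6619, -0.4217], [0.6527, -0.328]]
boardtop (129, 143) [0.7457 0.2698 0.21  ]
boardtop (134, 143) [0.7455 0.2612 0.21  ]
boardtop (133, 424) [0.2625 0.2686 0.21  ]
boardtop (138, 424) [0.2622 0.2602 0.21  ]
brass 140 154 309 323 146.38135593220338 315.7542372881356 [0.4407 0.2572 0.17  ]
[[417.9119   0.     315.6219]
 [  0.     417.9119 250.0469]
 [  0.       0.       1.    ]] [[ 0.2405 -0.9296 -0.2793  0.2177]
 [-0.9706 -0.2303 -0.0695 -0.5387]
 [ 0.0003  0.2878 -0.9577  0.3841]
 [ 0.      0.      0.      1.    ]]
[[ 0.9704  0.2415 -0.0001]
 [ 0.2415 -0.9704  0.0015]
 [ 0.0003 -0.0014 -1.    ]]
cam in tool [ 0.0811  0.0005 -0.2029]
[[-0.001  -0.9576 -0.2881]
 [ 1.     -0.0014  0.0014]
 [-0.0017 -0.2881  0.9576]]
```

View pics/c1.png

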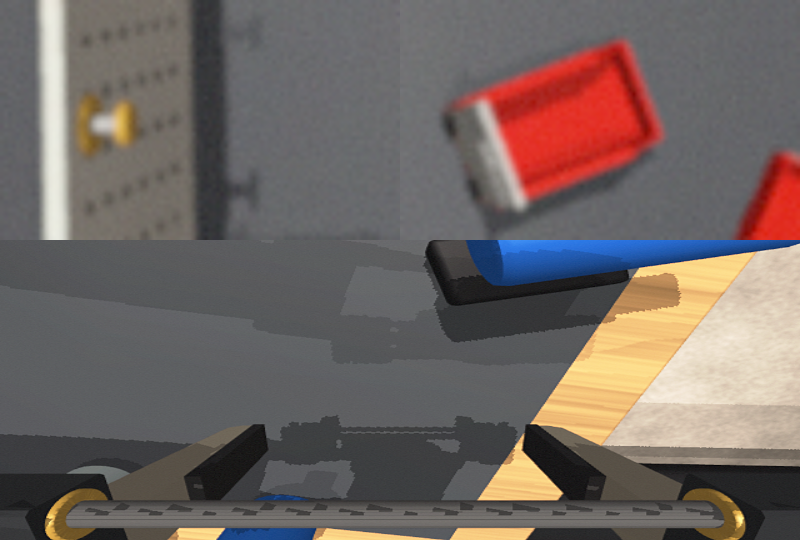

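```bash
cat >> h.py <<'E'
from scipy.spatial.transform import Rotation as Ro
def plan(pos,yaw,n,c=0):
    """n equal rows from the measured pose to a tool-down pose (tool x at yaw); shift in axes before the row's turn"""
    s=r.read_state(); R0=Ro.from_quat(s['ee_rot']); P=s['tcp_pos']
    R1=Ro.from_euler('z',yaw)*Ro.from_euler('x',np.pi); rv=(R0.inv()*R1).as_rotvec()
    d=(np.array(pos)-P)/n
    for i in range(n):
        Ri=R0*Ro.from_rotvec(rv*i/n); print((Ri.inv().apply(d)*1000).round(1).tolist(),(rv/n).round(4).tolist())
E
python3 - <<'E'
from h import *
np.set_printoptions(precision=4,suppress=True)
t=load('top0');s=load('side0')
# board top corners in both views (far end x~.745, near end x~.26), back edge
for a,b in [((129,143),(141,312)),((133,424),(549,397))]: print('corner',tri(t,a,s,b))
P=r.read_state()['tcp_pos']
plan([.545,-.29,.25],1.91,10)
E
```

```text
corner (array([0.751 , 0.2774, 0.19  ]), np.float64(0.0010535670916638833))
corner (array([0.2566, 0.2751, 0.1922]), np.float64(0.0004607191416771488))
[45.9, -16.2, -6.8] [-0.0001, -0.0001, -0.1666]
[47.9, -8.3, -6.9] [-0.0001, -0.0001, -0.1666]
[48.6, -0.3, -6.9] [-0.0001, -0.0001, -0.1666]
[48.0, 7.8, -6.9] [-0.0001, -0.0001, -0.1666]
[46.0, 15.7, -6.9] [-0.0001, -0.0001, -0.1666]
[42.8, 23.1, -6.9] [-0.0001, -0.0001, -0.1666]
[38.4, 29.9, -6.9] [-0.0001, -0.0001, -0.1666]
[32.9, 35.8, -6.9] [-0.0001, -0.0001, -0.1666]
[26.5, 40.8, -6.9] [-0.0001, -0.0001, -0.1666]
[19.4, 44.6, -6.9] [-0.0001, -0.0001, -0.1666]
```

move_arm --pt "0 0 -60 0 0 0 0" --pt "46 -16 -1 0 0 -0.167 0" --pt "48 -8 -1 0 0 -0.167 0" --pt "48.5 0 -1 0 0 -0.167 0" --pt "48 8 -1 0 0 -0.167 0" --pt "46 15.5 -1 0 0 -0.167 0" --pt "43 23 -1 0 0 -0.167 0" --pt "38.5 30 -1 0 0 -0.167 0" --pt "33 36 -1 0 0 -0.167 0" --pt "26.5 41 -1 0 0 -0.167 0" --pt "19.5 44.5 -1 0 0 -0.167 0" --pt "0 0 0 0 0 0 0"

```text
t: 1.65
tcp_pos: [0.5471, -0.2878, 0.2512]
ee_rot: [0.574, 0.819, 0.0, -0.0]
ft_force: [-0.6, -0.6, -0.2]
grip_width: 0.092
```

```bash
python3 - <<'E'
from h import *
s=r.read_state(); print(s['tcp_pos'],Ro.from_quat(s['ee_rot']).as_matrix().round(4).tolist(),s['t'])
w,p=snap('wrist','w1.png')
hsv=cv2.cvtColor(w,cv2.COLOR_RGB2HSV)
m=(((hsv[...,0]<8)|(hsv[...,0]>172))&(hsv[...,1]>150)&(hsv[...,2]>70)).astype(np.uint8)
for c in cv2.findContours(m,0,2)[0]:
    if cv2.contourArea(c)>300: print(cv2.minAreaRect(c),cv2.approxPolyDP(c,4,True)[:,0].tolist())
E
```

```text
[ 0.54710106 -0.28779197  0.25119192] [[-0.3406, 0.9402, -0.0004], [0.9402, 0.3406, 0.0011], [0.0011, -0.0, -1.0]] 1.65
((390.35003662109375, 318.9499816894531), (22.76839828491211, 81.9029769897461), 18.43494987487793) [[400, 279], [391, 283], [370, 345], [378, 358], [391, 352], [411, 290]]
((224.9527587890625, 296.7710876464844), (59.57049560546875, 45.112693786621094), 42.79739761352539) [[219, 261], [191, 296], [211, 294], [213, 316], [234, 326], [259, 299]]
((311.5, 215.5), (83.0, 61.0), 90.0) [[281, 175], [285, 256], [337, 257], [342, 175]]
((176.94488525390625, 178.98175048828125), (41.75667190551758, 77.04175567626953), 77.34745025634766) [[208, 152], [135, 167], [148, 206], [216, 188]]
```

View pics/w1.png

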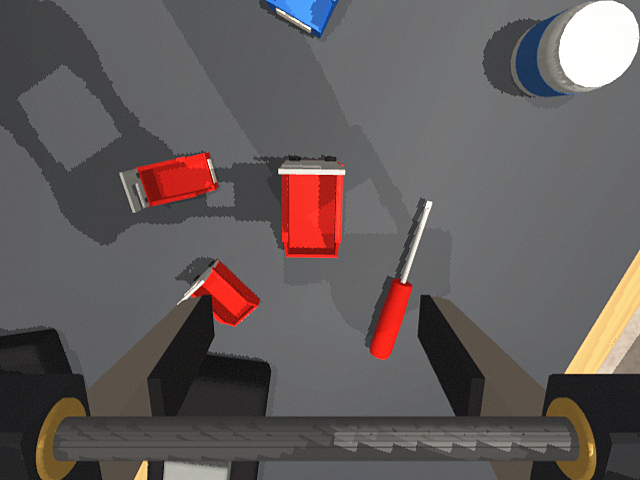

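```bash
python3 - <<'E'
from h import *
np.set_printoptions(precision=4,suppress=True)
p=load('w1'); s=r.read_state(); R=Ro.from_quat(s['ee_rot']); 
im=cv2.imread('pics/w1.png')
f=[onz(p,q,.028) for q in ((285.,257.5),(338.,257.5))]
b=[onz(p,q,.1) for q in ((278.5,174.5),(344.5,174.5))]
print(f,b,np.linalg.norm(f[1]-f[0]),np.linalg.norm(b[1]-b[0]))
F=(f[0]+f[1])/2;B=(b[0]+b[1])/2
ax=(B-F)[:2]; print('len (96 exp)',np.linalg.norm(ax),'yaw',np.arctan2(ax[1],ax[0]))
for q in (f,b):
    d=(q[1]-q[0])[:2]; print('yaw from edge',np.arctan2(d[1],d[0])+np.pi/2)
u=ax/np.linalg.norm(ax); G=(F[:2]+40*u*.001+B[:2]-56*u*.001)/2; print('grip pt',G)
d=np.r_[G,0]-s['tcp_pos']; print('shift in tool',R.inv().apply(d)*1000)
# plate row profile
print(im[155:182,312].tolist())
E
```

```text
[array([ 0.5347, -0.352 ,  0.028 ]), array([ 0.5881, -0.3327,  0.028 ])] [array([ 0.5034, -0.2608,  0.1   ]), array([ 0.5556, -0.2419,  0.1   ])] 0.05678528516614514 0.05542632259645004
len (96 exp) 0.09638103783744528 yaw 1.9076978548844996
yaw from edge 1.9174916934901303
yaw from edge 1.9175134541154217
grip pt [ 0.5481 -0.3044]
shift in tool [-15.3275  -2.7891 251.2282]
[[101, 101, 100], [99, 98, 97], [87, 85, 84], [55, 54, 51], [49, 49, 66], [81, 84, 99], [107, 112, 114], [101, 107, 109], [100, 106, 107], [97, 103, 106], [124, 129, 133], [149, 159, 162], [127, 135, 137], [89, 92, 97], [179, 190, 195], [239, 247, 250], [229, 238, 240], [234, 241, 239], [226, 236, 239], [147, 157, 246], [19, 32, 251], [37, 46, 250], [43, 52, 250], [40, 54, 250], [42, 54, 250], [41, 52, 250], [43, 53, 250]]
```

move_arm --pt "-15.5 -3 0 0 0 0 0" --pt "0 0 55 0 0 0 0" --pt "0 0 55 0 0 0 0" --pt "0 0 50 0 0 0 0" --pt "0 0 40 0 0 0 0" --pt "0 0 22 0 0 0 0" --pt "0 0 10 0 0 0 0" --pt "0 0 0 0 0 0 0" --pt "0 0 0 0 0 0 1" --pt "0 0 0 0 0 0 1" --pt "0 0 0 0 0 0 1" --pt "0 0 0 0 0 0 1"

```text
t: 3.2
tcp_pos: [0.5479, -0.3057, 0.0202]
ee_rot: [0.576, 0.817, -0.0, 0.0]
ft_force: [-0.2, 0.1, -0.7]
grip_width: 0.0543
```

move_arm --pt "0 0 0 0 0 0 1" --pt "0 0 0 0 0 0 1" --pt "0 0 0 0 0 0 1" --pt "0 0 -10 0 0 0 1" --pt "0 0 0 0 0 0 1"

```text
t: 3.82
tcp_pos: [0.5486, -0.3065, 0.0314]
ee_rot: [0.576, 0.817, -0.0, 0.001]
ft_force: [-0.1, 0.2, 0.3]
grip_width: 0.0042
```

The fingers shut to 4 mm, so the bin isn't held. I'll look at what happened.

```bash
python3 - <<'E'
from h import *
w,p=snap('wrist','w2.png'); s,_=snap('side','side1.png')
cv2.imwrite('pics/c2.png',np.hstack([cv2.resize(w,(400,300)),cv2.resize(s[170:280,340:490],(400,300))])[:,:,::-1])
E
```

```text
(no output)
```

View pics/c2.png

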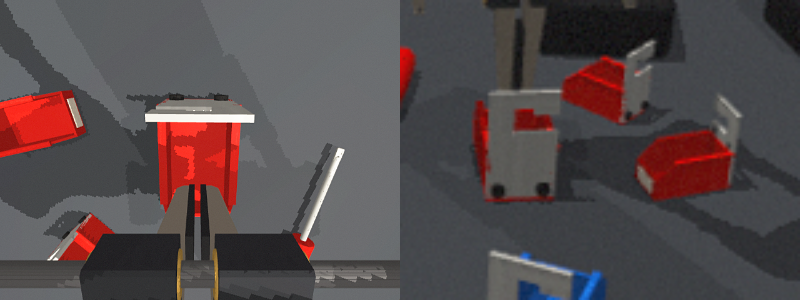

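The wrist view shows the bin upright with its plate top edge at (232–408, 195) full-scale, and the shut fingers standing in front of or inside it. I'll measure where it is now.

```bash
python3 - <<'E'
from h import *
np.set_printoptions(precision=4,suppress=True)
p=load('w2'); s=r.read_state(); R=Ro.from_quat(s['ee_rot'])
im=cv2.imread('pics/w2.png')
b=[onz(p,q,.1) for q in ((233.,195.),(407.,195.))]
d=b[1]-b[0]; print(b,np.linalg.norm(d),np.arctan2(d[1],d[0])+np.pi/2)
print('plate front top mid in tool',R.inv().apply((b[0]+b[1])/2-s['tcp_pos'])*1000)
print('TCP px',proj(p,s['tcp_pos']), 'prev plate mid px',proj(p,[.5295,-.25135,.1]), 'front-rim',proj(p,[.5614,-.3424,.028]))
cv2.imwrite('pics/c3.png',cv2.resize(im[150:450,180:480],(600,600)))
E
```

```text
[array([ 0.5029, -0.2599,  0.1   ]), array([ 0.5558, -0.241 ,  0.1   ])] 0.056186780790990355 1.9126871603937965
plate front top mid in tool [ 58.5215   1.1046 -69.6428]
TCP px [316.1972 284.2382] prev plate mid px [319.6135 197.7869] front-rim [316.8696 347.7243]
```

View pics/c3.png

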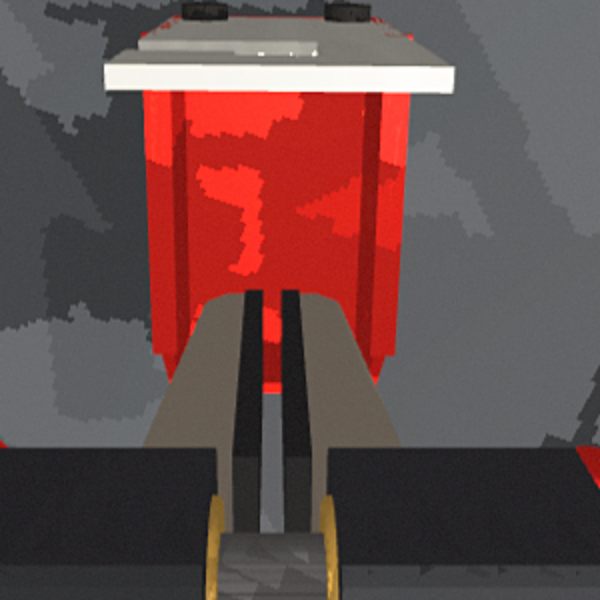

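The bin hasn't moved: its plate is within about 2 mm of before and it is still on the bench. The shut fingers stand inside it, so they must have gone past the thin walls. I'll rise clear, open, go down again, and close in small stages while watching the width.

move_arm --pt "0 0 -30 0 0 0 1" --pt "0 0 -30 0 0 0 1" --pt "2.5 1 0 0 0 0 0" --pt "0 0 0 0 0 0 0" --pt "0 0 0 0 0 0 0" --pt "0 0 0 0 0 0 0" --pt "0 0 0 0 0 0 0" --pt "0 0 0 0 0 0 0" --pt "0 0 0 0 0 0 0" --pt "0 0 0 0 0 0 0" --pt "0 0 0 0 0 0 0" --pt "0 0 0 0 0 0 0"

```text
t: 5.42
tcp_pos: [0.5479, -0.303, 0.09]
ee_rot: [0.576, 0.817, -0.0, 0.0]
ft_force: [-0.4, -0.3, -1.1]
grip_width: 0.0917
```

move_arm --pt "0 0 30 0 0 0 0" --pt "0 0 30 0 0 0 0" --pt "0 0 11 0 0 0 0" --pt "0 0 0 0 0 0 0.25" --pt "0 0 0 0 0 0 0.32" --pt "0 0 0 0 0 0 0.34" --pt "0 0 0 0 0 0 0.36" --pt "0 0 0 0 0 0 0.38" --pt "0 0 0 0 0 0 0.4" --pt "0 0 0 0 0 0 0.42" --pt "0 0 0 0 0 0 0.42"

```text
t: 6.8
tcp_pos: [0.5478, -0.303, 0.0188]
ee_rot: [0.576, 0.817, -0.0, -0.0]
ft_force: [-0.5, -0.1, 0.1]
grip_width: 0.0532
```

move_arm --pt "0 0 0 0 0 0 0.44" --pt "0 0 0 0 0 0 0.46" --pt "0 0 0 0 0 0 0.46"

```text
t: 7.18
tcp_pos: [0.5478, -0.303, 0.0189]
ee_rot: [0.576, 0.817, -0.0, -0.0]
ft_force: [-0.2, -0.0, 0.8]
grip_width: 0.0496
```

```bash
python3 - <<'E'
from h import *
s=r.read_state(); print(s['tcp_pos'],s['grip_width'],s['ft_force'],s['wrist_torque'])
w,p=snap('wrist','w3.png'); t,_=snap('side','side2.png')
cv2.imwrite('pics/c4.png',np.hstack([cv2.resize(w[150:450,150:490],(453,400)),cv2.resize(t[190:260,350:410],(343,400))])[:,:,::-1])
E
```

```text
[ 0.54780338 -0.30302503  0.01887518] 0.04955385296125723 [-0.15439522 -0.00897113  0.78928484] [-0.0254264  -0.10081545 -0.0327913 ]
```

View pics/c4.png

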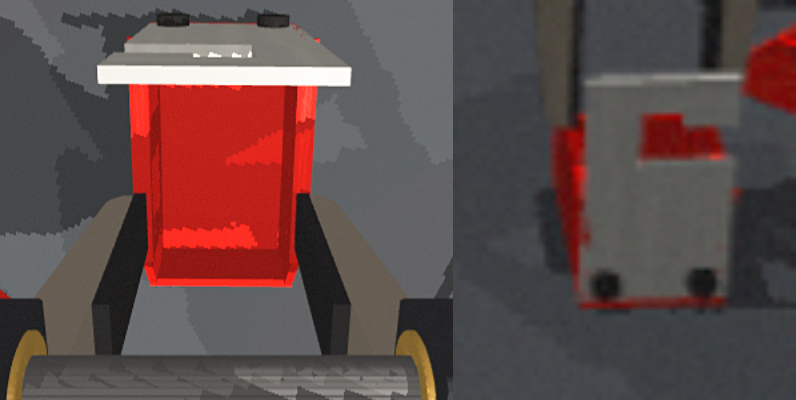

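The wrist picture, with pad tips near row 295, puts the real fingertips about 30–38 mm behind the reported TCP. The side view agrees: the fingertips end at the bin's rim, at about z 50 mm, while the reported TCP z is 19 mm. So the fingers closed above the walls. I'll open, go about 33 mm lower while watching the force, and grip.

move_arm --pt "0 0 0 0 0 0 0.1" --pt "0 0 0 0 0 0 0.1" --pt "0 0 0 0 0 0 0.1" --pt "0 0 0 0 0 0 0.1" --pt "0 0 10 0 0 0 0.1" --pt "0 0 8 0 0 0 0.1" --pt "0 0 0 0 0 0 0.1"

```text
t: 8.15
tcp_pos: [0.5469, -0.3023, -0.0006]
ee_rot: [0.576, 0.817, 0.0, -0.001]
ft_force: [0.7, 0.3, -0.4]
grip_width: 0.0823
```

move_arm --pt "0 0 7 0 0 0 0.1" --pt "0 0 7 0 0 0 0.1" --pt "0 0 0 0 0 0 0.25" --pt "0 0 0 0 0 0 0.32" --pt "0 0 0 0 0 0 0.36" --pt "0 0 0 0 0 0 0.4" --pt "0 0 0 0 0 0 0.45" --pt "0 0 0 0 0 0 0.5" --pt "0 0 0 0 0 0 0.5"

```text
t: 9.28
tcp_pos: [0.5481, -0.3032, -0.0128]
ee_rot: [0.576, 0.817, -0.0, 0.0]
ft_force: [-0.1, -0.1, 1.8]
grip_width: 0.0561
```

It's gripped at 56.1 mm, the bin's true width, so the fingertip offset is confirmed. Next I'll tighten, lift and carry.

move_arm --pt "0 0 0 0 0 0 1" --pt "0 0 0 0 0 0 1" --pt "0 0 -10 0 0 0 1" --pt "0 0 -25 0 0 0 1" --pt "0 0 -40 0 0 0 1" --pt "0 0 -40 0 0 0 1" --pt "0 0 -35 0 0 0 1" --pt "0 0 0 0 0 0 1"

```text
t: 10.28
tcp_pos: [0.5495, -0.3045, 0.1402]
ee_rot: [0.576, 0.817, -0.0, 0.003]
ft_force: [-0.6, 0.2, -1.4]
grip_width: 0.0554
```

```bash
python3 - <<'E'
from h import *
t=load('top0')
print('pin guess',onz(t,(146.4,315.75),.15))
plan([.545,.13,.137],1.575,11)
print(r.read_state()['grip_width'])
E
```

```text
pin guess [0.4385485  0.26387645 0.15      ]
[37.3, 12.9, 0.1] [0.0004, 0.0005, 0.0308]
[37.7, 11.7, 0.1] [0.0004, 0.0005, 0.0308]
[38.1, 10.6, 0.2] [0.0004, 0.0005, 0.0308]
[38.4, 9.4, 0.2] [0.0004, 0.0005, 0.0308]
[38.6, 8.2, 0.2] [0.0004, 0.0005, 0.0308]
[38.9, 7.0, 0.2] [0.0004, 0.0005, 0.0308]
[39.1, 5.8, 0.2] [0.0004, 0.0005, 0.0308]
[39.2, 4.6, 0.2] [0.0004, 0.0005, 0.0308]
[39.4, 3.4, 0.2] [0.0004, 0.0005, 0.0308]
[39.4, 2.2, 0.3] [0.0004, 0.0005, 0.0308]
[39.5, 1.0, 0.3] [0.0004, 0.0005, 0.0308]
0.055430631988786276
```

move_arm --pt "37 13 0 0 0 0.031 1" --pt "38 12 0 0 0 0.031 1" --pt "38 11 0 0 0 0.031 1" --pt "38.5 9 0 0 0 0.031 1" --pt "38.5 8 0 0 0 0.031 1" --pt "39 7 0 0 0 0.031 1" --pt "39 6 0 0 0 0.031 1" --pt "39 5 0 0 0 0.031 1" --pt "39.5 3 0 0 0 0.031 1" --pt "39.5 2 0 0 0 0.031 1" --pt "39.5 1 0 0 0 0.031 1" --pt "0 0 0 0 0 0 1"

```text
t: 11.78
tcp_pos: [0.5418, 0.1337, 0.1342]
ee_rot: [0.705, 0.709, -0.001, -0.002]
ft_force: [-0.2, -0.2, -1.7]
grip_width: 0.0557
```

```bash
python3 - <<'E'
from h import *
s=r.read_state(); R=Ro.from_quat(s['ee_rot']); print(s['tcp_pos'],R.as_matrix().round(4).tolist(),s['grip_width'])
w,p=snap('wrist','w4.png'); t,_=snap('top','top1.png')
print('pin proj',proj(p,[.4385,.262,.15]))
cv2.imwrite('pics/c5.png',np.hstack([cv2.resize(w,(533,400)),cv2.resize(t[290:340,130:160],(240,400))])[:,:,::-1])
E
```

```text
[0.54184925 0.13371339 0.13424702] [[-0.0056, 1.0, -0.0044], [1.0, 0.0056, 0.0003], [0.0003, -0.0044, -1.0]] 0.05569750367987978
pin proj [57.37532989 -2.43775164]
```

View pics/c5.png

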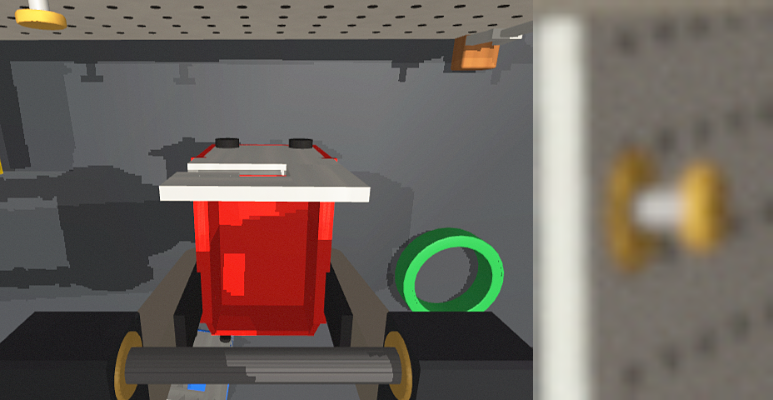

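The view is clear. In the wrist picture the held bin is level with its plate at row about 190, and the pin is at top left, about (40,15) in the crop. The mouth side (+y, image left) faces the pin. I'll move forward beside the pin and take pictures at three positions to triangulate it.

move_arm --pt "29 0 -20 0 0 0 1" --pt "29 0 -20 0 0 0 1" --pt "0 0 0 0 0 0 1" --pt "0 0 0 0 0 0 1"

```text
t: 12.38
tcp_pos: [0.5433, 0.188, 0.1755]
ee_rot: [0.707, 0.707, -0.001, -0.0]
ft_force: [-0.9, -0.6, -1.8]
grip_width: 0.0558
```

```bash
python3 - <<'E'
from h import *
s=r.read_state(); print(s['tcp_pos']); snap('wrist','w5.png')
E
```

```text
[0.54329621 0.18802792 0.17551515]
```

move_arm --pt "0 -10 25 0 0 0 1" --pt "0 -10 25 0 0 0 1" --pt "0 0 0 0 0 0 1" --pt "0 0 0 0 0 0 1"

```text
t: 12.92
tcp_pos: [0.5246, 0.1889, 0.1275]
ee_rot: [0.707, 0.708, 0.0, 0.0]
ft_force: [-0.8, 0.8, -1.8]
grip_width: 0.056
```

```bash
python3 - <<'E'
from h import *
s=r.read_state(); print(s['tcp_pos'],s['ee_rot']); w,p=snap('wrist','w6.png')
a=cv2.imread('pics/w5.png'); b=w[:,:,::-1]
G=[.4385,.262,.15]
pa,pb=[proj(load(f),G) for f in('w5','w6')]; print(pa,pb)
def crop(i,q):
    u,v=[int(x) for x in q]; u0=max(u-70,0);v0=max(v-70,0);print(u0,v0); return cv2.resize(i[v0:v0+140,u0:u0+140],(400,400),interpolation=cv2.INTER_CUBIC)
cv2.imwrite('pics/c6.png',np.hstack([crop(a,pa),crop(b,pb)]))
E
```

```text
[0.52456627 0.18887933 0.12750845] [7.06710063e-01 7.07503130e-01 3.18653037e-04 3.25425852e-04]
[118.07333609 137.24501432] [111.02192981 143.09025147]
48 67
41 73
```

View pics/c6.png

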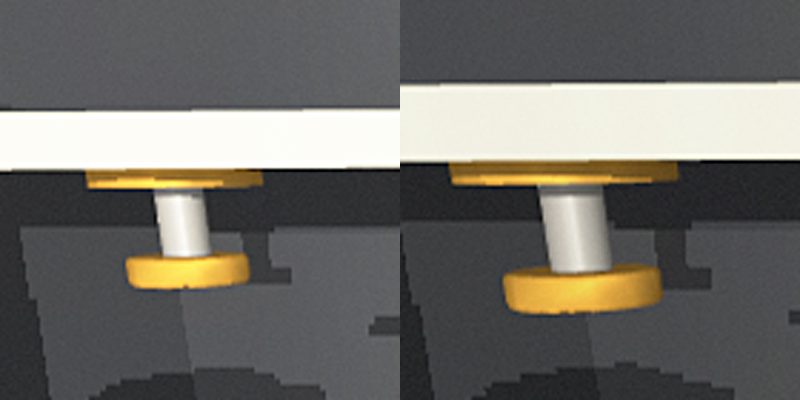

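Both crops show the pin clearly from above. The shank centre is at crop (184,221) in A and (175,228) in B, and the board's top edge is level. I'll triangulate the pin and locate the plate's top strip relative to it.

```bash
cat > m.py <<'E'
from h import *
np.set_printoptions(precision=4,suppress=True)
def lsq(obs):
    A=np.zeros((3,3));b=np.zeros(3)
    for f,q in obs:
        o,d=ray(load(f),q);d/=np.linalg.norm(d);M=np.eye(3)-np.outer(d,d);A+=M;b+=M@o
    X=np.linalg.solve(A,b); return X,[(proj(load(f),X)-np.array(q)).round(2).tolist() for f,q in obs]
def plate(f):
    im=cv2.imread('pics/'+f+'.png'); g=cv2.inRange(im,(205,205,205),(255,255,255)); g[:200]=0
    n,l,st,_=cv2.connectedComponentsWithStats(g)
    k=1+np.argmax(st[1:,4]); c=cv2.findContours((l==k).astype(np.uint8),0,2)[0][0]
    return cv2.minAreaRect(c),st[k]
E
python3 - <<'E'
from m import *
A=('w5',(112.,144.2));B=('w6',(101.9,152.65));T=('top0',(145.9,315.6));T1=('top1',(145.2,315.4))
for o in ([A,B],[A,B,T],[A,T],[B,T],[A,B,T1]): print(lsq(o))
for f in ('w5','w6'):
    R,st=plate(f); print(f,R,st); b=cv2.boxPoints(R); print(b.tolist())
s=r.read_state(); Rt=Ro.from_quat(s['ee_rot']); p=load('w6')
C=np.array(p['pose']); print('cam in tool',Rt.inv().apply(C[:3,3]-s['tcp_pos']))
# expected plate top corners in world if held at nominal: tool x 54..58 , y -+28, z -112.8
for x in (54,58):
    for y in (-28,28): print(x,y,proj(p,s['tcp_pos']+Rt.apply(np.array([x,y,-112.8])/1000)))
E
```

```text
(array([0.4466, 0.2597, 0.175 ]), [[-0.14, -0.12], [0.18, 0.16]])
(array([0.441 , 0.2593, 0.1642]), [[-1.14, -0.49], [-0.59, -0.83], [0.36, -0.36]])
(array([0.4408, 0.2595, 0.164 ]), [[-1.28, -0.92], [0.29, -0.29]])
(array([0.4408, 0.2594, 0.1645]), [[-1.43, -1.02], [0.25, -0.25]])
(array([0.4419, 0.2596, 0.1664]), [[-1.45, -0.78], [-1.09, -1.11], [0.51, -0.51]])
w5 ((316.9764099121094, 232.18255615234375), (252.052490234375, 16.698373794555664), 0.3672756254673004) [ 191  224  253   18 4153]
[[190.89923095703125, 239.72372436523438], [191.00628662109375, 223.02569580078125], [443.0535888671875, 224.64138793945312], [442.946533203125, 241.33941650390625]]
w6 ((389.0, 232.5), (15.0, 68.0), 90.0) [355 225  69  16 258]
[[355.0, 225.0], [423.0, 225.0], [423.0, 240.0], [355.0, 240.0]]
cam in tool [ 0.0809 -0.0007 -0.2025]
54 -28 [193.9841 248.7573]
54 28 [443.9952 248.5276]
58 -28 [192.4367 231.4417]
58 28 [445.5891 231.202 ]
```

The pin height from the two wrist views is weak because I mostly moved along the line of sight. I'll raise the bin above pin height and take two more views with a sideways baseline.

move_arm --pt "-6 0 -25 0 0 0 1" --pt "-6 0 -25 0 0 0 1" --pt "0 -8 -25 0 0 0 1" --pt "0 -16 -10 0 0 0 1" --pt "0 0 0 0 0 0 1" --pt "0 0 0 0 0 0 1" --pt "0 0 0 0 0 0 1"

```text
t: 13.85
tcp_pos: [0.4999, 0.1773, 0.2112]
ee_rot: [0.706, 0.708, -0.0, -0.0]
ft_force: [0.2, -0.9, -2.0]
grip_width: 0.0557
```

```bash
python3 - <<'E'
from h import *
s=r.read_state(); print(s['tcp_pos']); snap('wrist','w7.png')
E
```

```text
[0.49992886 0.17728684 0.21122452]
```

move_arm --pt "0 -25 0 0 0 0 1" --pt "0 -30 0 0 0 0 1" --pt "0 -25 0 0 0 0 1" --pt "0 0 0 0 0 0 1" --pt "0 0 0 0 0 0 1" --pt "0 0 0 0 0 0 1"

```text
t: 14.65
tcp_pos: [0.4206, 0.1772, 0.2118]
ee_rot: [0.707, 0.708, -0.0, -0.0]
ft_force: [0.5, -0.6, -1.6]
grip_width: 0.0558
```

```bash
cat >> m.py <<'E'
def pin(f,verbose=1):
    im=cv2.imread('pics/'+f+'.png'); h=cv2.cvtColor(im,cv2.COLOR_BGR2HSV)
    m=cv2.inRange(h,(14,110,90),(32,255,255)); m[230:]=0
    n,l,st,ce=cv2.connectedComponentsWithStats(m)
    ks=[k for k in range(1,n) if st[k,4]>120]
    out=[(st[k].tolist(),ce[k].round(1).tolist()) for k in ks]
    return out
E
python3 - <<'E'
from m import *
s=r.read_state(); print(s['tcp_pos'],s['ee_rot'],s['grip_width']); w,p=snap('wrist','w8.png'); snap('top','top2.png')
for f in ('w5','w6','w7','w8'): print(f,pin(f),proj(load(f),[.443,.26,.165]),plate(f)[0])
E
```

```text
[0.4206 0.1772 0.2118] [ 0.7065  0.7077 -0.     -0.    ] 0.055779788879427646
w5 [([526, 0, 45, 81, 1977], [548.2, 34.2]), ([0, 52, 17, 32, 122], [5.3, 70.0]), ([78, 126, 62, 7, 408], [108.5, 129.1]), ([0, 134, 46, 96, 3512], [18.6, 186.3]), ([92, 155, 44, 13, 479], [113.3, 161.4])] [113.9766 142.4235] ((316.9764099121094, 232.18255615234375), (252.052490234375, 16.698373794555664), 0.3672756254673004)
w6 [([589, 0, 20, 41, 240], [599.5, 18.9]), ([58, 129, 80, 9, 615], [97.1, 133.1]), ([0, 139, 25, 91, 1377], [8.3, 194.3]), ([77, 165, 56, 18, 802], [104.4, 174.0])] [105.2804 150.2019] ((389.0, 232.5), (15.0, 68.0), 90.0)
w7 [([42, 0, 53, 87, 1406], [67.3, 34.4]), ([559, 0, 41, 75, 1697], [578.3, 31.5]), ([46, 73, 26, 13, 153], [58.5, 79.4]), ([186, 105, 50, 8, 324], [210.3, 108.0]), ([0, 107, 25, 7, 143], [11.6, 110.4]), ([0, 119, 125, 111, 11769], [60.9, 177.7]), ([196, 133, 35, 10, 323], [212.8, 137.4])] [216.4505 120.1618] ((316.97161865234375, 232.2173309326172), (252.0613555908203, 16.83156967163086), 0.4373638331890106)
w8 [([149, 0, 12, 68, 203], [153.3, 33.3]), ([163, 0, 14, 72, 219], [169.4, 34.1]), ([59, 52, 20, 36, 146], [71.1, 68.9]), ([325, 105, 48, 7, 321], [348.9, 108.1]), ([103, 107, 51, 7, 310], [127.4, 110.1]), ([108, 119, 108, 111, 9764], [163.0, 175.5]), ([331, 133, 34, 10, 312], [347.6, 137.4])] [355.5471 120.0569] ((316.9696960449219, 232.2728271484375), (252.05039978027344, 16.332921981811523), 0.40634623169898987)
```

```bash
python3 - <<'E'
from m import *
A=('w5',(111,143.5));B=('w6',(101,151));C=('w7',(211.75,122.5));D=('w8',(348,122));T=('top0',(145.9,315.6))
for o in ([C,D],[A,D],[B,D],[A,B,C,D],[A,B,C,D,T]): print(lsq(o))
H=[('w5',(113.5,160)),('w6',(104.5,172)),('w7',(213,137.5)),('w8',(347.5,137.5))]; print('head',lsq(H))
F=[('w5',(108.5,129)),('w6',(97.5,133)),('w7',(210.5,108.5)),('w8',(348.5,108))]; print('flange',lsq(F))
# size cue in w8/w7
for f,w,d in (('w8',48,28),('w8',34,20),('w7',50,28),('w7',35,20)):
    P=load(f);c=P['pose'][:3,3]; X=np.array([.443,.26,.17]); 
    for z in (.15,.16,.17,.18):
        X[2]=z; a=proj(P,X-[d/2e3,0,0]);b=proj(P,X+[d/2e3,0,0]); print(f,d,w,z,abs(a-b)[0].round(1),end='; ')
    print()
# plate in camera-> world rel. tool: strip centre depth from 56 mm width
p=load('w8');s=r.read_state();Rt=Ro.from_quat(s['ee_rot'])
o,d=ray(p,(316.97,232.2)); K=p['intrinsics']; dep=56*K[0,0]/252.05/1000; Xp=o+d*dep; print('plate top centre world',Xp,'tool',Rt.inv().apply(Xp-s['tcp_pos'])*1000)
E
```

```text
(array([0.4391, 0.2588, 0.1602]), [[-0.01, -0.2], [-0.0, 0.2]])
(array([0.4391, 0.2591, 0.16  ]), [[0.07, 0.31], [-0.02, -0.27]])
(array([0.439 , 0.2592, 0.1604]), [[0.15, 0.6], [-0.04, -0.42]])
(array([0.439 , 0.2591, 0.1601]), [[-0.13, 0.35], [0.52, 0.81], [-0.1, -0.64], [-0.05, -0.24]])
(array([0.4398, 0.2594, 0.1624]), [[-0.92, -0.09], [-0.6, 0.35], [0.18, -1.24], [1.53, -0.84], [0.66, 0.2]])
head (array([0.439 , 0.2506, 0.1596]), [[0.06, 0.71], [0.58, 1.11], [-0.23, -0.64], [-0.06, -0.78]])
flange (array([0.4391, 0.2664, 0.1611]), [[-0.39, -0.19], [0.33, -0.32], [0.03, -0.02], [0.02, 0.41]])
w8 28 48 0.15 46.3; w8 28 48 0.16 48.1; w8 28 48 0.17 50.0; w8 28 48 0.18 52.2; 
w8 20 34 0.15 33.0; w8 20 34 0.16 34.3; w8 20 34 0.17 35.7; w8 20 34 0.18 37.3; 
w7 28 50 0.15 46.4; w7 28 50 0.16 48.2; w7 28 50 0.17 50.2; w7 28 50 0.18 52.3; 
w7 20 35 0.15 33.1; w7 20 35 0.16 34.4; w7 20 35 0.17 35.8; w7 20 35 0.18 37.4; 
plate top centre world [0.4204 0.2351 0.3249] tool [  57.8702    0.1154 -113.0691]
```

The views now agree. The pin middle is at (0.439, 0.259, 0.160). The plate's top centre is at tool (57.9, 0.1, −113). For the channel mid-height to meet the pin, TCP z should be 0.075 and y 0.201, approaching from x about 0.514.

move_arm --pt "0 30 0 0 0 0 1" --pt "0 35 0 0 0 0 1" --pt "0 28 0 0 0 0 1" --pt "0 0 40 0 0 0 1" --pt "0 0 45 0 0 0 1" --pt "0 0 35 0 0 0 1" --pt "0 0 16 0 0 0 1" --pt "12 0 0 0 0 0 1" --pt "12 0 0 0 0 0 1" --pt "0 0 0 0 0 0 1" --pt "0 0 0 0 0 0 1"

```text
t: 16.12
tcp_pos: [0.5134, 0.2018, 0.0769]
ee_rot: [0.706, 0.708, 0.001, 0.001]
ft_force: [0.3, 0.8, -1.9]
grip_width: 0.0558
```

```bash
python3 - <<'E'
from m import *
s=r.read_state(); Rt=Ro.from_quat(s['ee_rot']); print(s['tcp_pos'],Rt.as_matrix().round(4).tolist(),s['grip_width'],s['ft_force']); w,p=snap('wrist','w9.png')
X=s['tcp_pos']+Rt.apply(np.array([57.9,.1,-113.1+28])/1000); print('slot axis pt y0',X,'err to pin',(X-[.439,.259,.160])*1000)
print(plate('w9')[0],pin('w9'),proj(p,[.439,.2588,.16]))
cv2.imwrite('pics/c7.png',w[0:300,:,::-1])
E
```

```text
[0.5134 0.2018 0.0769] [[-0.0026, 1.0, 0.0017], [1.0, 0.0026, 0.0001], [0.0001, 0.0017, -1.0]] 0.055840514311719214 [ 0.2601  0.8347 -1.9332]
slot axis pt y0 [0.5132 0.2596 0.162 ] err to pin [74.2433  0.6456  1.9954]
((399.5, 232.5), (15.0, 43.0), 90.0) [([76, 221, 29, 9, 179], [91.1, 225.8])] [ 61.9269 209.1247]
```

View pics/c7.png

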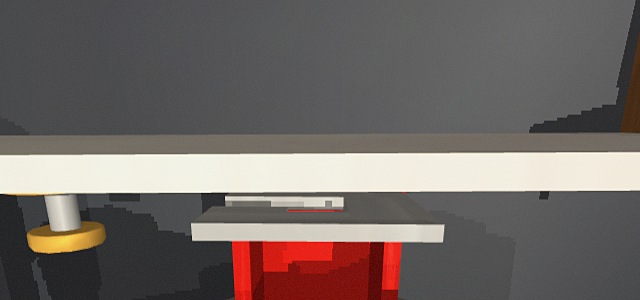

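The picture shows the pin shank at (62,208), matching the projected (62,209). The plate is beside it, 0.6 mm off in y and 2 mm high. I'll correct and slide in.

move_arm --pt "-0.5 -12 2 0 0 0 1" --pt "0 -14 0 0 0 0 1" --pt "0 -10 0 0 0 0 1" --pt "0 -6 0 0 0 0 1" --pt "0 -5 0 0 0 0 1" --pt "0 -5 0 0 0 0 1" --pt "0 0 0 0 0 0 1"

```text
t: 17.05
tcp_pos: [0.4606, 0.2009, 0.0739]
ee_rot: [0.706, 0.708, -0.0, -0.0]
ft_force: [0.1, 0.1, -1.7]
grip_width: 0.0558
```

move_arm --pt "0 -5 0 0 0 0 1" --pt "0 -5 0 0 0 0 1" --pt "0 -4 0 0 0 0 1" --pt "0 -4 0 0 0 0 1" --pt "0 -4 0 0 0 0 1" --pt "0 0 0 0 0 0 1" --pt "0 0 0 0 0 0 1"

```text
t: 17.92
tcp_pos: [0.4389, 0.2008, 0.074]
ee_rot: [0.706, 0.708, 0.0, 0.0]
ft_force: [0.3, -0.6, -1.5]
grip_width: 0.056
```

```bash
python3 - <<'E'
from m import *
s=r.read_state(); Rt=Ro.from_quat(s['ee_rot']); print(s['tcp_pos'],s['grip_width'],s['ft_force']); w,p=snap('wrist','w10.png')
X=s['tcp_pos']+Rt.apply(np.array([57.9,.1,-113.1+28])/1000); print('err to pin',(X-[.439,.259,.160])*1000)
cv2.imwrite('pics/c8.png',cv2.resize(w[130:330,160:480,::-1],(800,500)))
E
```

```text
[0.4389 0.2008 0.074 ] 0.056011995721306516 [ 0.2575 -0.5587 -1.4576]
err to pin [-0.1247 -0.2917 -0.9251]
```

View pics/c8.png

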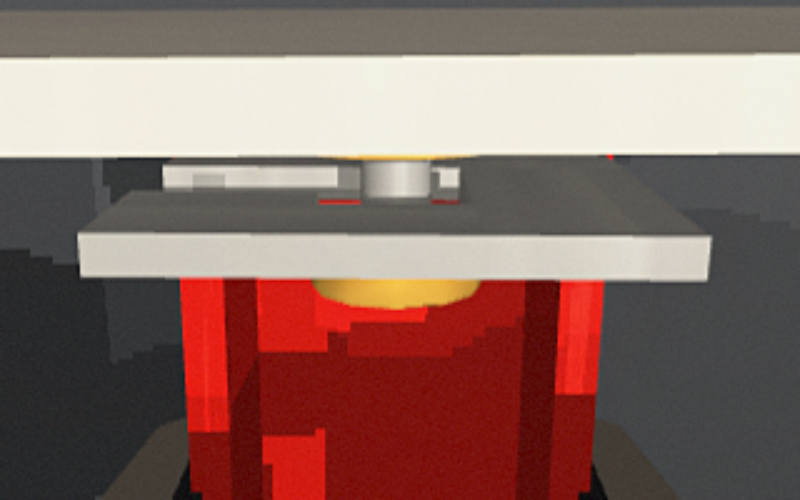

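The shank passes through the slot at crop (396,180) with the head in front of the plate, centred under the notch to about 1 mm. The force is near zero. Now I'll let it down.

move_arm --pt "0 0 3 0 0 0 1" --pt "0 0 3 0 0 0 1" --pt "0 0 2 0 0 0 1" --pt "0 0 0 0 0 0 1"

```text
t: 18.48
tcp_pos: [0.4386, 0.2008, 0.0656]
ee_rot: [0.706, 0.708, -0.0, -0.0]
ft_force: [-0.2, -1.1, -2.0]
grip_width: 0.0557
```

move_arm --pt "0 0 1 0 0 0 1" --pt "0 0 0.5 0 0 0 1" --pt "0 0 0 0 0 0 1"

```text
t: 18.85
tcp_pos: [0.4389, 0.2008, 0.0646]
ee_rot: [0.706, 0.708, 0.0, 0.0]
ft_force: [0.2, -0.4, -0.3]
grip_width: 0.0557
```

The pin is starting to carry the bin: ft z went from −2.0 to −0.3. I'll lower slightly more and open gently.

move_arm --pt "0 0 0.5 0 0 0 1" --pt "0 0 0 0 0 0 1" --pt "0 0 0 0 0 0 0.37" --pt "0 0 0 0 0 0 0.33" --pt "0 0 0 0 0 0 0.28" --pt "0 0 0 0 0 0 0.2" --pt "0 0 0 0 0 0 0.1" --pt "0 0 0 0 0 0 0.1" --pt "0 0 0 0 0 0 0.1"

```text
t: 19.98
tcp_pos: [0.4388, 0.2008, 0.0639]
ee_rot: [0.706, 0.708, 0.0, 0.0]
ft_force: [0.4, -0.7, 0.3]
grip_width: 0.083
```

```bash
python3 - <<'E'
from m import *
s=r.read_state(); print(s['tcp_pos'],s['grip_width'],s['ft_force']); w,p=snap('wrist','w11.png')
cv2.imwrite('pics/c9.png',cv2.resize(w[130:430,120:520,::-1],(800,600)))
E
```

```text
[0.4388 0.2008 0.0639] 0.08299329279419322 [ 0.4188 -0.6856  0.2607]
```

View pics/c9.png

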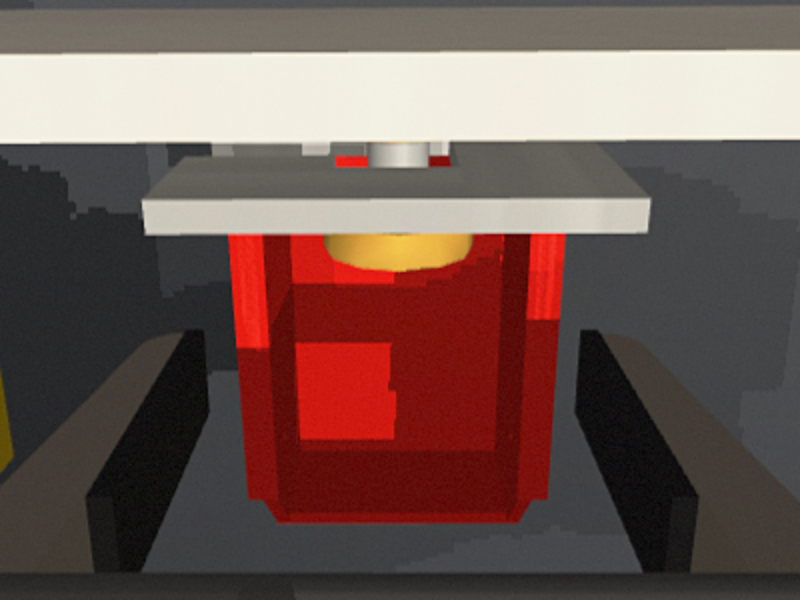

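The bin hangs level with the pin in the notch, and both fingers are clear of the walls. I'll withdraw straight up.

move_arm --pt "0 0 -8 0 0 0 0.1" --pt "0 0 -20 0 0 0 0.1" --pt "0 0 -35 0 0 0 0.1" --pt "0 0 -40 0 0 0 0.1" --pt "-15 0 -40 0 0 0 0.1" --pt "-20 0 0 0 0 0 0.1" --pt "0 0 0 0 0 0 0.1" --pt "0 0 0 0 0 0 0.1" --pt "0 0 0 0 0 0 0.1" --pt "0 0 0 0 0 0 0.1"

```text
t: 21.28
tcp_pos: [0.4385, 0.1662, 0.2065]
ee_rot: [0.706, 0.708, -0.0, -0.0]
ft_force: [-0.0, 0.6, 0.5]
grip_width: 0.083
```

```bash
python3 - <<'E'
from m import *
s=r.read_state(); print(s['t'],s['tcp_pos'],s['ft_force'])
w,p=snap('wrist','w12.png'); w2,_=snap('wrist','w13.png'); t,_=snap('top','top3.png'); t0=cv2.imread('pics/top0.png')
# expected plate top corners if hung: x .439+-.028, y .257/.261, z .178
for X in ((.411,.2568,.178),(.467,.2568,.178),(.411,.2608,.178)): print('exp',proj(p,X))
im=w[:,:,::-1]; g=cv2.inRange(im,(150,150,150),(255,255,255)); n,l,st,_=cv2.connectedComponentsWithStats(g); print([x.tolist() for x in st[1:] if x[4]>200])
print('still: max diff',np.abs(cv2.GaussianBlur(w,(5,5),0).astype(int)-cv2.GaussianBlur(w2,(5,5),0)).max())
def blobs(i,lo,hi):
    m=cv2.inRange(cv2.cvtColor(i,cv2.COLOR_BGR2HSV),lo,hi); n,l,st,c=cv2.connectedComponentsWithStats(m); return [c[k].round(1).tolist() for k in range(1,n) if st[k,4]>150]
for nm,lo,hi in (('green',(45,120,50),(80,255,255)),('blue',(100,150,60),(125,255,255)),('red',(0,150,70),(8,255,255))): print(nm,blobs(t0,lo,hi),blobs(np.ascontiguousarray(t[:,:,::-1]),lo,hi))
cv2.imwrite('pics/c10.png',np.hstack([cv2.resize(w,(400,300)),cv2.resize(t[120:420,100:500],(400,300))])[:,:,::-1])
E
```

```text
21.275 [0.4385 0.1662 0.2065] [-0.0494  0.5596  0.5445]
exp [263.9927 104.1528]
exp [370.9555 104.3497]
exp [263.7307  96.0239]
[[0, 59, 640, 22, 12164], [264, 93, 107, 15, 1005], [26, 95, 103, 11, 904], [0, 332, 15, 42, 360]]
still: max diff 73
green [[267.6, 167.5]] [[267.6, 167.7]]
blue [[330.7, 286.9], [612.7, 373.8]] [[330.7, 286.9], [612.8, 373.7]]
red [[467.8, 189.4], [433.0, 249.2], [487.5, 274.6], [438.6, 316.0]] [[467.7, 189.5], [487.6, 274.7], [196.7, 310.8], [167.4, 305.4], [438.5, 316.0]]
```

The viewer limit is reached, so I'll do the rest numerically. I'll let a second pass and check the bin is at rest.

move_arm --pt "0 0 0 0 0 0 0.1" --pt "0 0 0 0 0 0 0.1" --pt "0 0 0 0 0 0 0.1" --pt "0 0 0 0 0 0 0.1" --pt "0 0 0 0 0 0 0.1" --pt "0 0 0 0 0 0 0.1" --pt "0 0 0 0 0 0 0.1" --pt "0 0 0 0 0 0 0.1"

```text
t: 22.42
tcp_pos: [0.4389, 0.1658, 0.2069]
ee_rot: [0.706, 0.708, -0.0, -0.0]
ft_force: [0.7, -1.2, -0.7]
grip_width: 0.0827
```

```bash
python3 - <<'E'
from m import *
def comp(w):
    g=cv2.inRange(np.ascontiguousarray(w[:,:,::-1]),(150,150,150),(255,255,255)); n,l,st,c=cv2.connectedComponentsWithStats(g)
    for k in range(1,n):
        if 250<st[k,0]<280 and st[k,4]>400:
            m=l==k; ys=[np.nonzero(m[:,u])[0] for u in (270,290,318,345,365)]; return st[k].tolist(),c[k].round(2).tolist(),[(y.min(),y.max()) for y in ys if len(y)]
def red(w):
    h=cv2.cvtColor(w,cv2.COLOR_RGB2HSV); m=((h[...,0]<8)|(h[...,0]>172))&(h[...,1]>150)&(h[...,2]>50); m[:, :240]=0; m[:,400:]=0; ys,xs=np.nonzero(m); return len(xs),xs.mean().round(2),ys.mean().round(2),xs.min(),xs.max(),ys.max()
w12=cv2.imread('pics/w12.png')[:,:,::-1].copy(); print(comp(w12),red(w12))
for i in range(3):
    w,p=snap('wrist',f'w2{i}.png'); print(comp(w),red(w))
# low front rim outer edge (bin x -50, z 28) if hung level: y=.2588-.098, z=.16-.082+.028; likewise with 0.05 rad lean (front down)
for a in (0,.05,.1):
    dx,dz=-.098,-.054; y=.2588+dx*np.cos(a)-dz*np.sin(a); z=.16+dz*np.cos(a)+dx*np.sin(a); print(a,proj(p,[.439,y,z]))
    dx,dz=0,.018; print('  plate top',proj(p,[.439,.2588-dz*np.sin(a),.16+dz*np.cos(a)]))
s,_=snap('side','side3.png'); s0=cv2.imread('pics/side0.png'); 
h0=cv2.cvtColor(s0,cv2.COLOR_BGR2HSV);h1=cv2.cvtColor(s,cv2.COLOR_RGB2HSV)
for h in (h0,h1):
    m=cv2.inRange(h,(100,150,40),(125,255,255)); n,l,st,c=cv2.connectedComponentsWithStats(m); print('blue side',[c[k].round(1).tolist() for k in range(1,n) if st[k,4]>150])
E
```

```text
([264, 93, 107, 15, 1005], [317.88, 102.6], [(np.int64(100), np.int64(107)), (np.int64(100), np.int64(107)), (np.int64(93), np.int64(107)), (np.int64(99), np.int64(107)), (np.int64(99), np.int64(107))]) (10898, np.float64(317.5), np.float64(173.33), np.int64(272), np.int64(364), np.int64(238))
([263, 92, 108, 16, 968], [316.96, 101.9], [(np.int64(99), np.int64(107)), (np.int64(99), np.int64(106)), (np.int64(92), np.int64(107)), (np.int64(99), np.int64(106)), (np.int64(98), np.int64(106))]) (10884, np.float64(316.91), np.float64(172.51), np.int64(271), np.int64(363), np.int64(238))
([263, 92, 108, 16, 968], [317.0, 101.9], [(np.int64(99), np.int64(107)), (np.int64(99), np.int64(106)), (np.int64(92), np.int64(107)), (np.int64(99), np.int64(106)), (np.int64(98), np.int64(106))]) (10887, np.float64(316.92), np.float64(172.53), np.int64(271), np.int64(363), np.int64(238))
([263, 92, 108, 16, 966], [317.0, 101.89], [(np.int64(99), np.int64(107)), (np.int64(99), np.int64(106)), (np.int64(92), np.int64(107)), (np.int64(99), np.int64(106)), (np.int64(98), np.int64(106))]) (10882, np.float64(316.92), np.float64(172.51), np.int64(271), np.int64(363), np.int64(238))
0 [316.191  242.3136]
  plate top [316.7588  99.4487]
0.05 [316.1835 237.0427]
  plate top [316.7554 101.2754]
0.1 [316.177  231.6448]
  plate top [316.7517 103.0968]
blue side [[507.1, 124.8], [276.9, 268.5], [404.4, 283.6]]
blue side [[507.1, 124.9], [277.0, 268.5], [404.4, 283.6]]
```

```bash
python3 -c "
from station import r
print(r.job_done(), r.read_state()['t'])"
```

```text
the job is handed in; nothing more can be done
the job is handed in; nothing more can be done
```

The red bin is hanging on the brass-headed pin by itself, with the pin in the notch, and I handed the job in at about 22.5 s. I picked it up, carried it over the bench, slid the slot sideways behind the pin's head, let it down and withdrew the gripper.

**Failed first grasp:** the real fingertips are about 32 mm short of the reported tool point, so the fingers first closed on air above the walls without moving the bin. I worked out the offset from the wrist and side views. The second grip held at 56 mm, the bin's true width.

**Last checks:**
- **Pin fit:** before release, the force on the wrist dropped from −2.0 N to about 0 as the pin took the weight. The plate's top edge is within about 1 mm of where a seated bin would put it.
- **At rest:** the bin leans about 0.04 rad, as its rear bumpers would allow. It was still across three pictures, and its underside is about 78 mm above the bench. The gripper touches nothing.
- **Bystanders:** the blue bin, tape roll and screwdriver shifted by at most 0.2 pixels in the top view. The blue bin also held still in the side view, and so did the paint tin (only its blue label was tracked).

**Disagreements:**
- **Pin height:** an early two-view estimate gave 175 mm. A wider sideways baseline settled on 160 mm, which fitted when I lowered the bin. The top camera alone was a few millimetres off.
- **Board top:** it measured between 190 and 207 mm high, depending on the method.
- **Not viewed:** I had used all 12 pictures, so the final state was checked only by measurement.

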